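Screw the holding-down pad onto a mended bronze fragment

ROBOT

A 6-joint arm with a two-finger parallel gripper is mounted at the origin on the work surface. World frame = base frame: x ahead of the robot, y to its left, z up, the work surface at z = 0. Lengths are in m, angles in rad, forces in N, time in s.
With the tool pointing down it reaches from about 0.35 to 0.975 m from the base axis. Payload 4.9 kg.
Tool frame: the origin (TCP) lies at the very end of the fingers, on their centre line; the grasp point (between the pads) lies 19 mm behind it (ctrl.pinch_z is the distance from the TCP to the grasp point, in m); z points along the fingers, y is the line along which they close (so a half turn about z gives the same grasp; the last joint's range is limited). The gripper opens to 85 mm and grips with 20 to 120 N. Pads are 22 mm wide; open, the fingers measure 114 mm over their backs; the gripper's body (76 mm by 85 mm) begins 54 mm behind the grasp point. The pads swing forward as they close: fully open they stand 13 mm farther back than shut.
Start: joints at [1.045, 0.053, 1.613, -0, 1.476, -0.119], TCP at [0.247, 0.574, 0.231] pointing down, gripper open.
Joint ranges: [-3.01, 3.01], [-1.01, 2.22], [0.06, 2.58], [-1.02, 4.17], [0.09, 2.62], [-3.14, 3.14]. Speed limits (rad/s): [2.57, 2.57, 3.14, 3.14, 3.14, 3.14].

INTERFACE

Orientations are given as a rotation vector (axis times angle).
In Python, from station import ctrl, optics gives the robot as it stands. The module is installed in compiled form; this text tells all that it offers.
- The arm moves only by the shell command python3 -m handwheel 'ROWS' [OPENING] [FORCE]. ROWS is JSON, one flat list of numbers, 6 for each row, row after row: the shift along the tool's x, y, z in m, then the turn, a rotation vector about the tool's x, y, z in degrees. A call has 1 to 20 rows; each row shifts and turns the commanded pose from where the row before left it, along the tool's axes as they then stand; what a row does not reach is not made up. A row lasts 1/10 s, in which the tool goes at most 50 mm and 8.59 degrees, less where a joint would pass 70% of its speed; a pose out of reach is approached as far as the arm can. A call is refused whole if a number of a shift passes 0.05 or a number of a turn 8.59, either way. A call with a gripper value outside its range is refused whole. OPENING is the closure, from 0 (fully open) to 1 (shut), set as the call begins (- or left out, the last holds). The fingers move at their own pace and stop on an object; FORCE is the grip in N (left out, the last holds). Time passes only in rows, so rows that do not move let the fingers close. It gives the time, the measured TCP pose, the force and the opening at its end, in the units of the state.
- ctrl.get_obs(): the state, without advancing time (a new reading comes with each control period).
- optics.get_image(name): name is "side" or "top" or "wrist"; returns (picture, depth): 400x640x3 uint8, red, green, blue; 400x640 float32, m along the optical axis (not along the pixel's ray), 0 where there is no reading.
- optics.get_calibration(name): a dict with "fovy" (degrees; the focal length in pixels is half the picture's height over the tangent of half this angle, whatever the lens; pixels are square), "cx", "cy" (the principal point, pixels), "k1" (the pictures are not rectified: a ray, as slopes to the right and down, at radius r is drawn at 1 + k1 r^2 times it, then the intrinsics apply), "rvec" (rotation vector, rad) and "tvec" (3), from world to camera coordinates, as OpenCV has them; the wrist camera has in their place "mount" (4x4, takes a point from camera to tool coordinates, whose origin is the TCP and whose axes are the flange's). Camera axes: x right, y down, z forward; pixel columns grow to the right and rows downward; lengths in m; the calibration is good to about 2 mm. A picture is of the moment at which its call begins: read the wrist's pose just before it. get_calibration takes no time and is no camera call.
- ctrl.finish_job(): hands the job in, once; it reports no verdict.
The state is a dict: "t": time; "q": joint angles; "dq": joint speeds; "effort": joint torques, N m; "tool_pos": TCP position; "tool_rot": TCP orientation; "contact_force": force on the tool from outside, world axes, zero at the start; "wrist_torque": the same for the moment, N m; "opening": finger opening in m.
Only numpy, scipy, OpenCV 4.12 (cv2) and the standard library are available. Lean on these libraries where they do the work, as an engineer would, in place of code of your own. Each camera call takes 0.05 s, during which the arm holds its last target. There are 200 camera calls.

TASK

The glue in the mended bronze fragment is setting, so clamp it: with light fingertip strokes against the orange wings, again and again, turn the loose thumbscrew clockwise (seen from above) until its brass collar has come down onto the black rubber washer on the bridge and the pad presses on the fragment. Only push the wings, do not grip them or force them hard; do not shift the fragment, and leave everything else on the bench where it stands. Finish with the hand clear of everything.

Things in the scene. Friction and masses are not known exactly. Their poses are not given: they have to be found in the camera images.
- frame: Fixed clamp frame: grey plate 200 x 190 x 12 mm, on it a cork bed 100 x 80 x 6 mm and two steel posts (16 mm) at y = +-72 mm carrying an aluminium bridge 34 mm (x) x 175 mm (y), its top 90 mm above the bench (posts end 5 mm higher). Mid-bridge: black rubber washer, 30 mm wide, top 93 mm above the bench. Origin: centre of the plate's underside, on the screw's axis; y along the bridge.
- wings (a joint): Thumbscrew angle, rad; grows clockwise from above (tightening), sinks 10 mm per turn. Starts between -3 and 0.5; at 0 the brass collar is 10 mm above the washer; at 4.4 the pad meets the fragment; at 5.4 the collar gap is 1.4 mm; at 6.28 it touches the washer, which yields up to a hard stop at 7.9. Stays where left; friction 0.03 N m (about 1.3 N at the wings).
- wings_top (a point): Point on the screw's vertical axis, level with the wing tops; turns and sinks with it. One wing points along its x, the other along -x; z up. Wings: upright orange plates 6 mm thick, 24 mm high, reaching 33 mm from the axis. Hub 20 mm wide, its top 8 mm below this point; brass collar 26 mm wide, underside 30 mm below. Nothing else stands near the wings at their height.
- spindle: The moving part of the clamp: threaded spindle with the collar, the wings and the pad that it carries; origin on the axis at the underside of the brass collar, z up; it sinks with the screw but does not turn.
- pad: Round black pad, diameter 30 mm, 6 mm thick, on a soft spring (0.8 N per mm) under the spindle; it does not turn. Origin: centre of its underside.
- fragment: Loose mended bronze fragment, 88 x 62 x 14 mm, green-brown with a pale glue seam, lying on the cork bed under the pad. Origin: centre of its underside.
- glue_jar: Bystander: small jar, diameter 32 mm, 45 mm high, standing on the base plate. Origin: centre of its underside.
- tin: Bystander: low aluminium tin, diameter 36 mm, 26 mm high, standing on the base plate. Origin: centre of its underside.
- tape_measure: Bystander: yellow and black tape measure, 70 x 40 x 62 mm, on the bench. Origin: centre of its underside.
- brush: Bystander: brush lying on the bench, along its x axis. Origin: underside.
- calliper: Bystander: steel and black calliper, 150 mm long, lying flat on the bench. Origin: centre of its underside.
- water_cup: Bystander: white cup, diameter 70 mm, 85 mm high, on the bench. Origin: centre of its underside.
Things that resemble listed ones, but are neither listed nor needed, are in the scene too. There is more than one size of the fragment; the one meant has the size given above.

How it is judged:
By the outcome, as a careful person would: the job done as asked, in the order asked, and still so for the second after the job is handed in, with the robot touching nothing.
It also fails if it takes over 54 s, if anything falls off the work surface, if the arm or the gripper's body presses on something with over 40 N, if the wrist force passes 120 N, or if a joint passes its speed limit or range.

## Working session

There is one attempt and no reset: what is moved stays moved. The work goes in short steps, Python scripts to look and compute and a shell command to move; the robot and the scene stay as the last step left them, time stands still between calls to the robot, and variables do not carry over. Pictures are saved under pics/ and viewed, on a budget of 10 in all, crops included, one or two more only if the job needs it, and the job is handed in when it is done.

```bash
mkdir -p pics; cat > h.py <<'E'
import numpy as np, cv2
from station import ctrl, optics
from scipy.spatial.transform import Rotation as R
def cam(n):
    c=optics.get_calibration(n); f=200/np.tan(np.radians(c['fovy'])/2); return c,f
def world(n,uv,d=None,z=None):
    "pixels -> world, with depth d (per pixel) or on plane z"
    c,f=cam(n); uv=np.atleast_2d(uv).astype(float)
    s=(uv-[c['cx'],c['cy']])/f; u=s.copy()
    for _ in range(20): u=s/(1+c['k1']*(u**2).sum(1,keepdims=True))
    r=np.c_[u,np.ones(len(u))]
    if n=='wrist':
        o=ctrl.get_obs(); M=np.array(c['mount']); T=np.eye(4); T[:3,:3]=R.from_rotvec(o['tool_rot']).as_matrix(); T[:3,3]=o['tool_pos']; T=T@M
        A=T[:3,:3]; C=T[:3,3]
    else:
        A=R.from_rotvec(np.ravel(c['rvec'])).as_matrix().T; C=-A@np.ravel(c['tvec'])
    w=r@A.T
    if z is not None: k=((z-C[2])/w[:,2])[:,None]
    else: k=np.ravel(d)[:,None]
    return C+k*w
E
python3 - <<'E'
from h import *
for n in ['top','side']:
    im,d=optics.get_image(n); np.savez(f'{n}0.npz',im=im,d=d); cv2.imwrite(f'pics/{n}0.png',im[:,:,::-1])
    c,f=cam(n);print(n,f,{k:np.round(v,3) for k,v in c.items()})
print(ctrl.get_obs())
E
```

```text
top 398.7932124436955 {'fovy': np.float64(53.269), 'cx': np.float64(328.935), 'cy': np.float64(201.734), 'k1': np.float64(-0.012), 'rvec': array([ 2.052, -2.178,  0.234]), 'tvec': array([0.02 , 0.545, 1.079])}
side 516.8216849260799 {'fovy': np.float64(42.311), 'cx': np.float64(328.051), 'cy': np.float64(205.664), 'k1': np.float64(0.058), 'rvec': array([ 0.205, -2.903,  1.051]), 'tvec': array([0.559, 0.123, 1.355])}
{'t': 0.1, 'q': array([ 1.04498121e+00,  5.33110602e-02,  1.61415815e+00,  3.58946866e-06,
        1.47601166e+00, -1.18999867e-01]), 'dq': array([-0.00079252, -0.00207618, -0.00337503, -0.00013362, -0.00060227,
       -0.00213126]), 'effort': array([ 3.23730028e-04, -3.94905317e+01, -3.71362352e+01, -1.24669732e-04,
        3.98000659e-03, -4.16341709e-05]), 'tool_pos': array([0.24701592, 0.57349745, 0.23017255]), 'tool_rot': array([-6.34505177e-01, -3.07623465e+00,  2.81087195e-03]), 'contact_force': array([-0.36092785,  0.1420818 , -0.23190099]), 'wrist_torque': array([ 0.06209018,  0.02477264, -0.03047077]), 'opening': 0.08546063993727057}
```

View pics/top0.png

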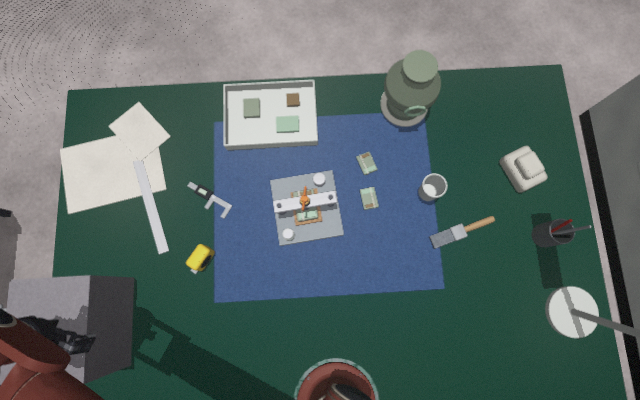

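View pics/side0.png

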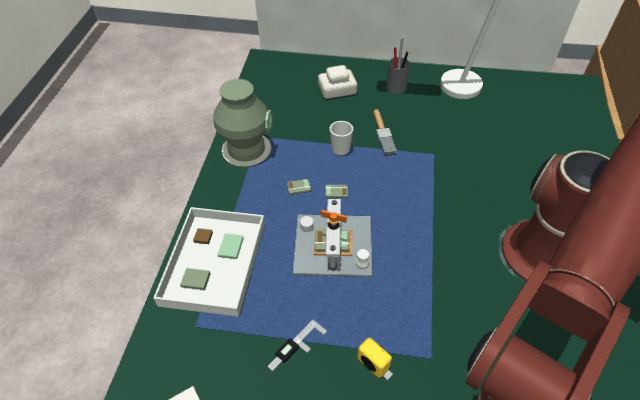

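The top view shows the clamp at about (305,205), with orange wings at (305,200). The side view shows the wings at (333,216). The surroundings are low, so I'll measure the wings next.

```bash
cat > wings.py <<'E'
from h import *
import sys
def orange(im):
    h=cv2.cvtColor(im,cv2.COLOR_RGB2HSV); return cv2.inRange(h,(4,150,110),(17,255,255))
def meas(n,im,d,box=None):
    m=orange(im)
    k,l,st,ce=cv2.connectedComponentsWithStats(m)
    if box is not None: 
        b=np.zeros_like(m); b[box[1]:box[3],box[0]:box[2]]=1; m=m*b
    v,u=np.nonzero(m); dd=d[v,u]; g=dd>0
    return world(n,np.c_[u,v][g],dd[g]),np.c_[u,v][g]
if __name__=='__main__':
    for n,b in [('top',(280,170,330,230)),('side',(310,195,360,235))]:
        f=np.load(n+'0.npz'); P,uv=meas(n,f['im'],f['d'],b)
        print(n,len(P),uv.min(0),uv.max(0)); 
        P=P[P[:,2]>.09]; print(len(P),P.min(0),P.max(0),np.median(P,0), np.percentile(P[:,2],[5,25,50,75,95]))
        T=P[P[:,2]>np.percentile(P[:,2],90)-.008]; c=(T[:,:2].min(0)+T[:,:2].max(0))/2
        w,V=np.linalg.eigh(np.cov(T[:,:2].T)); print('centre',c,'ang',np.degrees(np.arctan2(V[1,1],V[0,1])), 'len',np.ptp((T[:,:2]@V[:,1])))
        im=f['im'][b[1]-35:b[3]+45,b[0]-40:b[2]+40,::-1]
        cv2.imwrite(f'pics/c_{n}.png',cv2.resize(im,None,fx=3,fy=3,interpolation=cv2.INTER_CUBIC))
    a=cv2.imread('pics/c_top.png');s=cv2.imread('pics/c_side.png');h=max(a.shape[0],s.shape[0])
    p=lambda x:cv2.copyMakeBorder(x,0,h-x.shape[0],0,0,0)
    cv2.imwrite('pics/c.png',np.hstack([p(a),p(s)]))
    # bridge/plate from depth in top: heights
    f=np.load('top0.npz'); vv,uu=np.mgrid[165:250,262:350]; P=world('top',np.c_[uu.ravel(),vv.ravel()],f['d'][165:250,262:350].ravel())
    for lo,hi in [(.005,.018),(.082,.098)]:
        Q=P[(P[:,2]>lo)&(P[:,2]<hi),:2].astype(np.float32); r=cv2.minAreaRect(Q); print(lo,len(Q),r)
E
python3 wings.py
```

```text
top 57 [301 187] [306 208]
57 [0.51531224 0.04926154 0.12052044] [0.57143251 0.06278756 0.14093149] [0.54426922 0.05487854 0.13123717] [0.12503831 0.12799049 0.13123717 0.13622026 0.13993451]
centre [0.54337238 0.05511324] ang 169.7739496150734 len 0.05684493184208855
side 175 [321 210] [345 221]
175 [0.51393562 0.04691068 0.11183721] [0.57483648 0.06625673 0.14187167] [0.54349928 0.05763739 0.12862757] [0.11618922 0.12298348 0.12862757 0.13331704 0.13858897]
centre [0.54451331 0.05765711] ang 171.48315321826965 len 0.061407006685976484
0.005 2813 ((0.5471717715263367, 0.05635508894920349), (0.25925368070602417, 0.25347769260406494), 87.31558227539062)
0.082 698 ((0.5445277690887451, 0.05661047250032425), (0.035260722041130066, 0.17472581565380096), 6.404033184051514)
```

View pics/c.png

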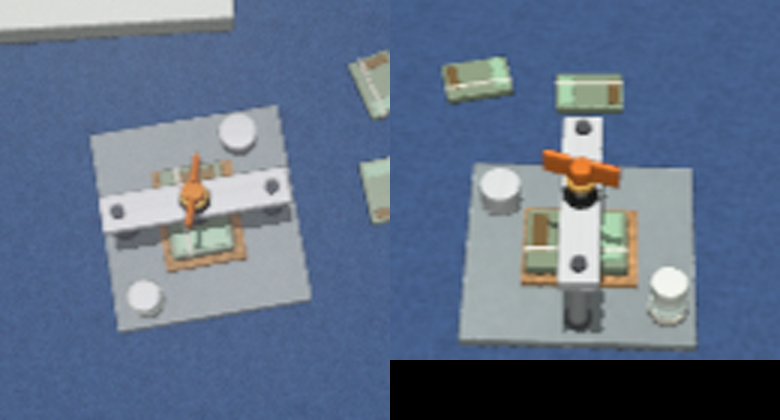

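The axis is at about (0.5445, 0.057). The wings lie at about −9.5° (mod 180) with their top at about 0.138, so θ ≈ −2.9. My plan is to hold the fingers half open on either side of the hub and push both wings with the finger sides by turning the tool about the screw axis. Each pass is a stroke, then I lift and turn back.

```bash
python3 -m handwheel '[-0.0318,-0.0238,0,0,0,0,-0.0318,-0.0238,0,0,0,0,-0.0318,-0.0238,0,0,0,0,-0.0318,-0.0238,0,0,0,0,-0.0318,-0.0238,0,0,0,0,-0.0318,-0.0238,0,0,0,0,-0.0318,-0.0238,0,0,0,0,-0.0318,-0.0238,0,0,0,0,-0.0318,-0.0238,0,0,0,0,-0.0318,-0.0238,0,0,0,0,-0.0318,-0.0238,0,0,0,0,-0.0318,-0.0238,0,0,0,0,-0.0318,-0.0238,0,0,0,0,-0.0318,-0.0238,0,0,0,0,-0.0318,-0.0238,0,0,0,0,0,0,0,0,0,0]' 0.53 20
cat > st.py <<'E'
from wings import *
def st(ax=(.5445,.0572)):
    o=ctrl.get_obs(); A=R.from_rotvec(o['tool_rot']).as_matrix()
    d=A.T@(np.array([*ax,o['tool_pos'][2]])-o['tool_pos'])
    print('t',round(o['t'],2),'pos',o['tool_pos'].round(4),'line',np.degrees(np.arctan2(A[1,1],A[0,1])).round(1),'tilt',A[:2,2].round(3),'q6',np.degrees(o['q'][5]).round(1),'F',o['contact_force'].round(1),'Tz',o['wrist_torque'].round(2),'open',round(o['opening'],4),'to axis',d.round(4))
if __name__=='__main__': st()
E
python3 - <<'E'
from st import *
st()
im,d=optics.get_image('wrist'); cv2.imwrite('pics/w1.png',im[:,:,::-1])
P,uv=meas('wrist',im,d); print(len(P))
if len(P):
    print(uv.min(0),uv.max(0),P.min(0),P.max(0),np.percentile(P[:,2],[5,50,95]))
    T=P[P[:,2]>np.percentile(P[:,2],90)-.004]; r=cv2.minAreaRect(T[:,:2].astype(np.float32)); print(r)
E
```

```text
t: 1.7
tool_pos: [0.5453, 0.0538, 0.2307]
tool_rot: [-0.642, -3.075, 0.002]
contact_force: [-0.5, 0.3, -0.0]
opening: 0.0402
t 1.7 pos [0.5453 0.0538 0.2307] line 66.4 tilt [-0.001 -0.001] q6 -68.5 F [-0.5  0.3 -0. ] Tz [ 0.03  0.02 -0.08] open 0.0402 to axis [ 0.0021  0.0028 -0.    ]
960
[304 159] [330 242] [0.51079261 0.0477517  0.03196984] [0.58555688 0.06698461 0.13915875] [0.12798817 0.13305637 0.13819273]
((0.542705237865448, 0.05718444287776947), (0.005782321561127901, 0.06482542306184769), 80.75516510009766)
```

View pics/w1.png

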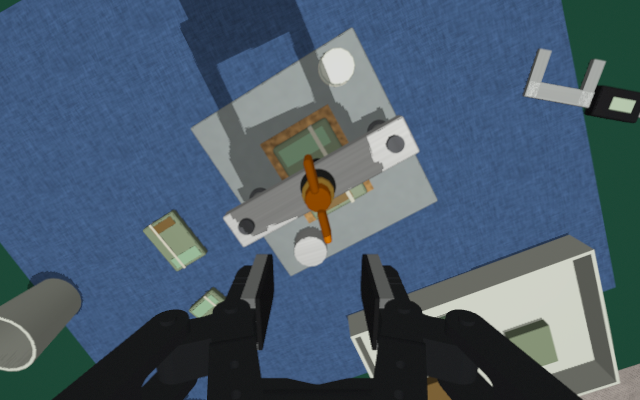

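The wrist view gives the wing tops cleanly: axis at (0.543, 0.057), wings at −9.3°, top at about 0.138. Next I centre, turn to the starting angle and come down partway.

```bash
python3 -m handwheel '[0.003,0.0023,0.01,0,0,-7.6,0,0,0.015,0,0,-7.6,0,0,0.015,0,0,-7.6,0,0,0.015,0,0,-7.6,0,0,0.005,0,0,-7.6,0,0,0,0,0,0,0,0,0,0,0,0]' >/dev/null
python3 - <<'E'
from st import *
st((.5433,.0571))
im,d=optics.get_image('wrist'); 
P,uv=meas('wrist',im,d); P=P[P[:,2]>.1]
if len(P):
    T=P[P[:,2]>np.percentile(P[:,2],95)-.003]; r=cv2.minAreaRect(T[:,:2].astype(np.float32)); print(np.percentile(P[:,2],[5,50,95,99]),r)
E
```

```text
t 2.45 pos [0.5419 0.0615 0.1714] line 104.6 tilt [-0.  0.] q6 -105.9 F [0.1 0.4 0.4] Tz [-0.    0.02 -0.01] open 0.04 to axis [-0.0002 -0.0046 -0.    ]
[0.12913181 0.13639335 0.13870784 0.13910104] ((0.5443485975265503, 0.054728515446186066), (0.005794046446681023, 0.06464152038097382), 80.48192596435547)
```

```bash
python3 -m handwheel '[-0.0008,-0.0053,0,0,0,0,0,0,0.016,0,0,0,0,0,0.016,0,0,0,0,0,0.016,0,0,0,0,0,0,0,0,0,0,0,0,0,0,0]' >/dev/null
python3 - <<'E'
from st import *
st((.544,.0565))
im,d=optics.get_image('side'); cv2.imwrite('pics/s2.png',cv2.resize(im[150:290,240:430,::-1],None,fx=4,fy=4,interpolation=cv2.INTER_CUBIC))
E
```

```text
t 3.1 pos [0.5436 0.0558 0.1219] line 104.7 tilt [-0.002  0.   ] q6 -106.6 F [0.2 0.4 0.5] Tz [ 0.02 -0.06  0.02] open 0.0406 to axis [-0.0006  0.0006 -0.    ]
```

View pics/s2.png

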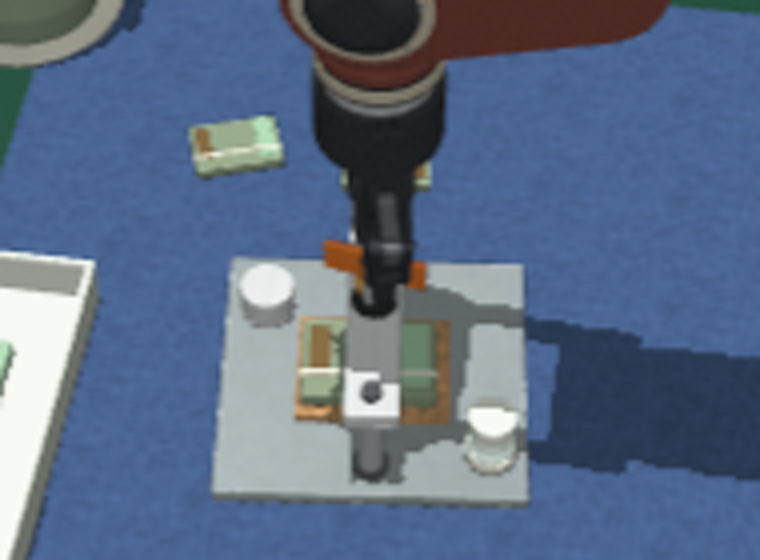

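The side view shows the fingers straddling the hub (375,265) between the wings (345,258) and (415,272), with no force on the hand. Now the first stroke.

```bash
python3 -m handwheel '[0,0,0,0,0,8,0,0,0,0,0,8,0,0,0,0,0,8,0,0,0,0,0,8,0,0,0,0,0,8,0,0,0,0,0,8,0,0,0,0,0,8,0,0,0,0,0,8,0,0,0,0,0,8,0,0,0.0002,0,0,8,0,0,0.0002,0,0,8,0,0,0.0002,0,0,8,0,0,0.0002,0,0,8,0,0,0.0002,0,0,8,0,0,0.0002,0,0,8,0,0,0.0002,0,0,8,0,0,0.0002,0,0,8,0,0,0.0002,0,0,8]' >/dev/null
python3 - <<'E'
from st import *
st((.544,.0565))
im,d=optics.get_image('wrist'); cv2.imwrite('pics/w2.png',im[:,:,::-1])
E
```

```text
t 4.95 pos [0.5449 0.0554 0.1226] line -39.6 tilt [ 0.001 -0.001] q6 37.7 F [-0.6 -0.9  0.1] Tz [-0.24  0.08  0.07] open 0.0404 to axis [ 0.0003 -0.0014 -0.    ]
```

View pics/w2.png

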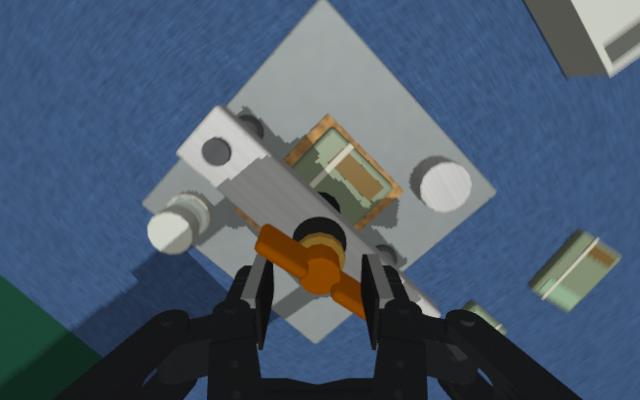

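The fingers at (255,290) and (375,290) are pushing both wings, which run from (260,240) to (365,300). Force is about 1 N. I'll continue the stroke.

```bash
python3 -m handwheel '[0,0,0.0002,0,0,8,0,0,0.0002,0,0,8,0,0,0.0002,0,0,8,0,0,0.0002,0,0,8,0,0,0.0002,0,0,8,0,0,0.0002,0,0,8,0,0,0.0002,0,0,8,0,0,0.0002,0,0,8,0,0,0.0002,0,0,8,0,0,0.0002,0,0,8,0,0,0.0002,0,0,8,0,0,0.0002,0,0,8,0,0,0.0002,0,0,8,0,0,0.0002,0,0,8,0,0,0.0002,0,0,8,0,0,0.0002,0,0,8]' >/dev/null
python3 -c "
from st import *
st((.544,.0565))"
python3 -m handwheel '[0,0,0,0,0,-5,0,0,-0.012,0,0,0,0,0,-0.015,0,0,0,0,0,-0.015,0,0,0,0,0,0,0,0,0,0,0,0,0,0,0]' >/dev/null
cat > look.py <<'E'
from st import *
st((.544,.0565))
for n in ['wrist','top','side']:
    im,d=optics.get_image(n); b={'wrist':None,'top':(280,170,330,230),'side':(310,195,360,235)}[n]
    P,uv=meas(n,im,d,b); P=P[P[:,2]>.1]
    if len(P)>20:
        T=P[P[:,2]>np.percentile(P[:,2],95)-.003-.004*(n!='wrist')]; r=cv2.minAreaRect(T[:,:2].astype(np.float32))
        w,V=np.linalg.eigh(np.cov(T[:,:2].T)); print(n,len(T),np.percentile(P[:,2],[50,95,99]).round(4),np.round(r[0],4),np.round(r[1],4),'ang',np.degrees(np.arctan2(V[1,1],V[0,1])).round(1))
E
python3 look.py
```

```text
t 6.6 pos [0.5453 0.0553 0.1194] line -167.5 tilt [ 0.002 -0.001] q6 165.5 F [ 0.8 -2.2  0.2] Tz [-0.25 -0.05  0.02] open 0.0399 to axis [-0.0014  0.001  -0.    ]
t 7.2 pos [0.545  0.0558 0.1616] line -162.3 tilt [ 0.002 -0.   ] q6 160.4 F [-0.1  0.2 -0. ] Tz [ 0.06  0.06 -0.04] open 0.0402 to axis [-0.001   0.0007 -0.    ]
wrist 820 [0.1286 0.1317 0.1322] [0.5442 0.0545] [0.0056 0.0644] ang 153.6
side 44 [0.1229 0.1322 0.1348] [0.5434 0.058 ] [0.0163 0.0617] ang 153.0
```

Stroke 1 turned the wings 197°, so θ ≈ 0.6, and the top is at 0.132 as expected. I'll turn back for stroke 2.

```bash
python3 -m handwheel '[0,0,0,0,0,-8.2,0,0,0,0,0,-8.2,0,0,0,0,0,-8.2,0,0,0,0,0,-8.2,0,0,0,0,0,-8.2,0,0,0,0,0,-8.2,0,0,0,0,0,-8.2,0,0,0,0,0,-8.2,0,0,0,0,0,-8.2,0,0,0,0,0,-8.2,0,0,0,0,0,-8.2,0,0,0,0,0,-8.2,0,0,0,0,0,-8.2,0,0,0,0,0,-8.2,0,0,0,0,0,-8.2,0,0,0,0,0,-8.2,0,0,0,0,0,-8.2,0,0,0,0,0,-8.2,0,0,0,0,0,-8.2,0,0,0,0,0,-8.2]' >/dev/null
python3 -m handwheel '[0,0,0,0,0,-8.2,0,0,0,0,0,-8.2,0,0,0,0,0,-8.2,0,0,0,0,0,-8.2,0,0,0,0,0,-8.2,0,0,0,0,0,-8.2,0,0,0,0,0,-8.2,0,0,0,0,0,-8.2,0,0,0,0,0,-8.2,0,0,0,0,0,-8.2,0,0,0,0,0,0,0,0,0,0,0,0]' >/dev/null
python3 look.py
```

```text
t 10.55 pos [0.544  0.0557 0.1596] line 83.5 tilt [-0.001  0.   ] q6 -85.5 F [-0.5  0.3  0.3] Tz [ 0.04 -0.01 -0.03] open 0.04 to axis [0.0001 0.0008 0.    ]
wrist 818 [0.1306 0.1329 0.1334] [0.5442 0.0551] [0.0058 0.065 ] ang 153.5
top 18 [0.1253 0.132  0.1326] [0.5353 0.06  ] [0.0102 0.0277] ang 148.7
side 37 [0.1218 0.1329 0.1345] [0.5439 0.0595] [0.0111 0.0633] ang 153.4
```

```bash
python3 -m handwheel '[0,0,0.015,0,0,0,0,0,0.015,0,0,0,0,0,0.0135,0,0,0,0,0,0,0,0,0,0,0,0,0,0,8,0,0,0,0,0,8,0,0,0,0,0,8,0,0,0,0,0,8,0,0,0,0,0,8,0,0,0,0,0,8,0,0,0,0,0,8,0,0,0,0,0,8,0,0,0,0,0,8,0,0,0.0002,0,0,8,0,0,0.0002,0,0,8,0,0,0.0002,0,0,8,0,0,0.0002,0,0,8,0,0,0.0002,0,0,8,0,0,0.0002,0,0,8,0,0,0.0002,0,0,8]'
python3 -m handwheel '[0,0,0.0002,0,0,8,0,0,0.0002,0,0,8,0,0,0.0002,0,0,8,0,0,0.0002,0,0,8,0,0,0.0002,0,0,8,0,0,0.0002,0,0,8,0,0,0.0002,0,0,8,0,0,0.0002,0,0,8,0,0,0.0002,0,0,8,0,0,0.0002,0,0,8,0,0,0.0002,0,0,8,0,0,0.0002,0,0,8,0,0,0.0002,0,0,8,0,0,0.0002,0,0,8,0,0,0.0002,0,0,8]' 
python3 -m handwheel '[0,0,0,0,0,-5,0,0,-0.012,0,0,0,0,0,-0.015,0,0,0,0,0,-0.015,0,0,0,0,0,0,0,0,0,0,0,0,0,0,0]' >/dev/null
python3 look.py
```

```text
t: 12.7
tool_pos: [0.5448, 0.0555, 0.1154]
tool_rot: [2.898, 1.211, 0.001]
contact_force: [1.1, 0.7, -1.0]
opening: 0.0402
t: 14.2
tool_pos: [0.5448, 0.0553, 0.1126]
tool_rot: [2.498, -1.904, 0.002]
contact_force: [0.4, -1.9, -0.2]
opening: 0.0398
t 14.8 pos [0.545  0.0558 0.1557] line -159.3 tilt [ 0.002 -0.   ] q6 157.4 F [-0.1  0.  -0.8] Tz [-0.01 -0.03  0.05] open 0.0401 to axis [-0.001   0.0007 -0.    ]
wrist 821 [0.1239 0.1268 0.1273] [0.5443 0.0544] [0.0056 0.0649] ang 156.9
side 58 [0.1184 0.1273 0.1294] [0.543  0.0569] [0.0133 0.0609] ang 157.0
```

Stroke 2 turned them 176°, so θ ≈ 3.65. Stroke 3 needs about 180°.

```bash
python3 -m handwheel '[0,0,0,0,0,-8.2,0,0,0,0,0,-8.2,0,0,0,0,0,-8.2,0,0,0,0,0,-8.2,0,0,0,0,0,-8.2,0,0,0,0,0,-8.2,0,0,0,0,0,-8.2,0,0,0,0,0,-8.2,0,0,0,0,0,-8.2,0,0,0,0,0,-8.2,0,0,0,0,0,-8.2,0,0,0,0,0,-8.2,0,0,0,0,0,-8.2,0,0,0,0,0,-8.2,0,0,0,0,0,-8.2,0,0,0,0,0,-8.2,0,0,0,0,0,-8.2,0,0,0,0,0,-8.2,0,0,0,0,0,-8.2,0,0,0,0,0,-8.2]' >/dev/null
python3 -m handwheel '[0,0,0,0,0,-8.2,0,0,0,0,0,-8.2,0,0,0,0,0,-8.2,0,0,0,0,0,-8.2,0,0,0,0,0,-8.2,0,0,0,0,0,-8.2,0,0,0,0,0,-8.2,0,0,0,0,0,-8.2,0,0,0,0,0,-8.2,0,0,0,0,0,-8.2,0,0,0,0,0,0,0,0,0.015,0,0,0,0,0,0.015,0,0,0,0,0,0.013,0,0,0,0,0,0,0,0,0]'
python3 -m handwheel '[0,0,0,0,0,8,0,0,0,0,0,8,0,0,0,0,0,8,0,0,0,0,0,8,0,0,0,0,0,8,0,0,0,0,0,8,0,0,0,0,0,8,0,0,0,0,0,8,0,0,0,0,0,8,0,0,0.0002,0,0,8,0,0,0.0002,0,0,8,0,0,0.0002,0,0,8,0,0,0.0002,0,0,8,0,0,0.0002,0,0,8,0,0,0.0002,0,0,8,0,0,0.0002,0,0,8,0,0,0.0002,0,0,8,0,0,0.0002,0,0,8,0,0,0.0002,0,0,8,0,0,0.0002,0,0,8]'
python3 -m handwheel '[0,0,0.0002,0,0,8,0,0,0.0002,0,0,8,0,0,0.0002,0,0,8,0,0,0.0002,0,0,8,0,0,0.0002,0,0,8,0,0,0.0002,0,0,8]'
python3 st.py
```

```text
t: 18.45
tool_pos: [0.5419, 0.0558, 0.1074]
tool_rot: [-0.092, -3.134, -0.0]
contact_force: [0.6, 0.3, 0.4]
opening: 0.0403
t: 20.45
tool_pos: [0.5449, 0.0556, 0.1092]
tool_rot: [3.109, 0.446, 0.002]
contact_force: [2.8, -0.2, -2.6]
opening: 0.0404
t: 21.05
tool_pos: [0.5451, 0.0554, 0.1082]
tool_rot: [3.022, -0.857, 0.003]
contact_force: [2.7, -1.6, -1.6]
opening: 0.0401
t 21.05 pos [0.5451 0.0554 0.1082] line -121.7 tilt [ 0.002 -0.001] q6 119.7 F [ 2.7 -1.6 -1.6] Tz [-0.2  -0.29  0.02] open 0.0401 to axis [-0.0014 -0.0012 -0.    ]
```

```bash
python3 -m handwheel '[0,0,0.0002,0,0,6,0,0,0.0002,0,0,6,0,0,0.0002,0,0,6,0,0,0.0002,0,0,6,0,0,0.0002,0,0,6,0,0,0.0002,0,0,6,0,0,0.0002,0,0,6,0,0,0,0,0,0]'
python3 -m handwheel '[0,0,0,0,0,-6,0,0,-0.012,0,0,0,0,0,-0.015,0,0,0,0,0,-0.015,0,0,0,0,0,0,0,0,0,0,0,0,0,0,0]' >/dev/null
python3 look.py
```

```text
t: 21.85
tool_pos: [0.5446, 0.0555, 0.1067]
tool_rot: [2.52, -1.876, 0.001]
contact_force: [-0.5, -0.9, 0.4]
opening: 0.0402
t 22.45 pos [0.545  0.0558 0.1499] line -157.3 tilt [ 0.002 -0.   ] q6 155.4 F [-0.7 -0.5  0.1] Tz [-0.03 -0.01 -0.03] open 0.0401 to axis [-0.0011  0.0007 -0.    ]
wrist 828 [0.1193 0.1218 0.1223] [0.5443 0.0547] [0.0058 0.0648] ang 157.9
side 46 [0.1133 0.1226 0.1258] [0.5433 0.0608] [0.0252 0.0561] ang 159.1
```

θ ≈ 6.78 by angle bookkeeping. I'll pull clear and check the collar.

```bash
python3 -m handwheel '[0,0,-0.03,0,0,0,0,0,-0.03,0,0,0,0,0.02,-0.02,0,0,0,0,0.03,-0.01,0,0,0,0,0.03,0,0,0,0,0,0.03,0,0,0,0,0,0.03,0,0,0,0,0,0.02,0,0,0,0,0,0,0,0,0,0,0,0,0,0,0,0]' >/dev/null
python3 - <<'E'
from st import *
st()
f=lambda x,b:cv2.resize(x[b[1]:b[3],b[0]:b[2],::-1],(390,390),interpolation=cv2.INTER_CUBIC)
s,d=optics.get_image('side'); t,dt=optics.get_image('top')
old=np.load('side0.npz')['im']; ot=np.load('top0.npz')['im']
cv2.imwrite('pics/s3.png',np.hstack([f(old,(300,190,370,260)),f(s,(300,190,370,260))]))
P,_=meas('side',s,d,(310,195,360,235)); print(np.percentile(P[:,2],[50,95,99]))
# objects moved? diff of the workspace in side view, away from wings/arm
df=cv2.absdiff(s,old).max(2); print('diff clamp-left',(df[240:275,295:372]>40).sum(), 'bystanders',(df[310:380,260:400]>40).sum(),(df[100:200,280:400]>40).sum())
E
```

```text
t 23.6 pos [ 0.3969 -0.0059  0.2383] line -157.3 tilt [0. 0.] q6 145.7 F [ 0.1 -0.   0.4] Tz [ 0.07 -0.07 -0.01] open 0.0401 to axis [-1.400e-03 -1.605e-01  1.000e-04]
[0.11307314 0.12287401 0.12441842]
diff clamp-left 14 bystanders 0 743
```

View pics/s3.png

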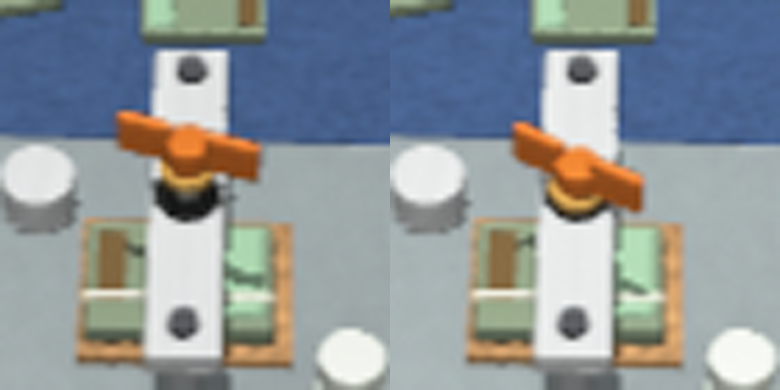

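The collar now sits on the washer; the before view had a black gap at (185,200). The fragment is unmoved. One relative height check (wing top against bridge top, 33 mm at first contact) guards against a bias in θ.

```bash
python3 -m handwheel '[0,-0.03,0,0,0,0,0,-0.04,0,0,0,0,0,-0.04,0,0,0,0,0,-0.04,0,0,0,0,0,0,0.03,0,0,0,0,0,0.03,0,0,0,0,0,0,0,0,0,0,0,0,0,0,0]' >/dev/null
python3 - <<'E'
from st import *
st((.544,.056))
im,d=optics.get_image('wrist'); cv2.imwrite('pics/w3.png',im[:,:,::-1])
P,uv=meas('wrist',im,d); P=P[P[:,2]>.1]; z=np.percentile(P[:,2],95); T=P[P[:,2]>z-.003]
c=cv2.minAreaRect(T[:,:2].astype(np.float32))[0]; print('wingtop',np.median(T[:,2]),c)
v,u=np.mgrid[0:400,0:640]; W=world('wrist',np.c_[u.ravel(),v.ravel()],d.ravel()); a=np.radians(6.4)
L=(W[:,:2]-[.544,.0555])@np.array([[np.cos(a),-np.sin(a)],[np.sin(a),np.cos(a)]])
g=(d.ravel()>0)
for s in (1,-1):
    m=g&(abs(L[:,0])<.012)&(s*L[:,1]>.035)&(s*L[:,1]<.058)&(abs(W[:,2]-.09)<.015); print('bridge',s,m.sum(),np.median(W[m,2]),W[m,2].std())
B=W[g&(abs(W[:,2]-.09)<.006)&(abs(L[:,0])<.03)&(abs(L[:,1])<.1)]; print(cv2.minAreaRect(B[:,:2].astype(np.float32)))
E
```

```text
t 24.5 pos [0.5352 0.0523 0.178 ] line -157.3 tilt [-0.002  0.   ] q6 154.9 F [-0.3  0.8  0.8] Tz [ 0.01 -0.05  0.02] open 0.0403 to axis [-0.     -0.0096 -0.    ]
wingtop 0.12361246179888197 (0.5460913777351379, 0.054637111723423004)
bridge 1 860 0.09191119543026345 0.0006103699529007634
bridge -1 1259 0.09192083536248316 0.0006595846892726269
((0.5460087060928345, 0.0550922155380249), (0.03411444276571274, 0.1745065450668335), 6.263474941253662)
```

View pics/w3.png

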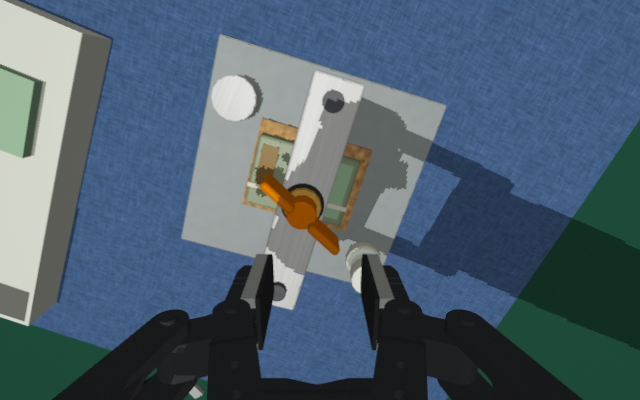

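Wing top is 31.7 mm above the bridge, against 33 mm at first contact and about 30.4 mm at the hard stop. So the collar is on the washer and slightly compressing it. I'll retreat and hand in.

```bash
python3 -m handwheel '[0,0,-0.03,0,0,0,0,0,-0.03,0,0,0,0,0.03,-0.02,0,0,0,0,0.03,0,0,0,0,0,0.03,0,0,0,0,0,0,0,0,0,0,0,0,0,0,0,0,0,0,0,0,0,0]' && python3 -c "
from station import ctrl
print(ctrl.finish_job())"
```

```text
t: 25.35
tool_pos: [0.4531, 0.0173, 0.26]
tool_rot: [-2.614, 1.74, -0.004]
contact_force: [-0.3, 0.2, -0.3]
opening: 0.0403
the job is handed in; nothing more can be done
None
```

The thumbscrew is clamped down and the job is handed in at 25.4 s of the 54 s allowed. I made three clockwise strokes of 197°, 176° and 179°. The half-open fingers stood on either side of the hub, and their sides only pushed the wings. The highest hand force I read was about 4 N.

**Collar and pad:** By angle the screw is at about 6.8 rad, between first contact at 6.28 and the hard stop at 7.9. A wrist-camera check put the wing tops 31.7 mm above the bridge, against 33 mm at first contact. That agrees to about half a millimetre that the collar is on the washer and lightly compressing it. The side view shows the same. I did not see the pad itself touch; at that angle it is past the 4.4 rad where it meets the fragment.

**Fragment and bystanders:** The fragment, jar and tin look unmoved in the side view. The calliper and tape measure area did not change between the first and last side pictures. The area around the cup and brush did differ (743 pixels). I think that is the arm or its shadow but did not check further; the hand never went near them.

**Where cameras disagreed:** Estimates of the screw's axis differed by 2–3 mm between cameras, which the strokes tolerated. The hand finished clear of everything, about 0.1 m from the screw to the side and 0.26 m above the bench.

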